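# Clamp the glued lacquer box with the trigger clamp

## Robot

A 7-joint arm with a two-finger parallel gripper is mounted at the origin on the work surface. World frame = base frame: x ahead of the robot, y to its left, z up, the work surface at z = 0. Lengths are in m, angles in rad, forces in N, time in s.
With the tool pointing down it reaches from about 0.4 to 0.9 m from the base axis. Payload 5.5 kg.
Tool frame: the origin (TCP) lies on the mounting face of the last link; the fingertips stand 178 mm ahead of it and the grasp point (between the pads) lies 159 mm ahead of it; z points along the fingers, y is the line along which they close (so a half turn about z gives the same grasp; the last joint's range is limited). The gripper opens to 92 mm and grips with 3 to 60 N. Pads are 19 mm wide; open, the fingers measure 130 mm over their backs; the gripper's body (75 mm by 190 mm) begins 47 mm behind the grasp point.
Start: joints at [1.591, 0.501, -0.427, 1.55, 0.221, 1.138, -0.21], TCP at [0.156, -0.631, 0.405] pointing down, gripper open.
Joint ranges: [-2.88, 2.88], [-0.31, 2.03], [-1.54, 1.56], [0.2, 2.42], [-1.41, 4.55], [0.19, 2.02], [-2.57, 2.57]. Speed limits (rad/s): [2.57, 2.57, 3.14, 3.14, 3.14, 3.14, 3.14].

## Interface

Orientations are given as a unit quaternion [w, x, y, z].
In Python, from cell import robot gives the robot as it stands. The module is installed in compiled form; this text tells all that it offers.
- The arm moves only by the tool carry_out, never from a script. Its argument "plan" is a list of rows, each a list of 2 entries, a list of its own where there are three numbers: the shift along the tool's x, y, z in cm, then the turn about the tool's z in rad. A call has 1 to 12 rows; each row shifts and turns the commanded pose from where the row before left it, along the tool's axes as they then stand; what a row does not reach is not made up. A row lasts 1/12 s, in which the tool goes at most 41.7 mm and 7.16 degrees, less where a joint would pass 70% of its speed; a pose out of reach is approached as far as the arm can. A call with a gripper value outside its range is refused whole. "gripper" is the closure, from -1 (fully open) to 1 (shut), set as the call begins (left out, the last holds). The fingers move at their own pace and stop on an object; "newtons" is the grip in N (left out, the last holds). Time passes only in rows, so rows that do not move let the fingers close. It gives the time, the measured TCP pose, the force, the opening and the grip force at its end, in the units of the state.
- robot.get_state(): the state, without advancing time (a new reading comes with each control period).
- robot.read_camera(name): name is "scene" or "top" or "wrist"; returns (picture, depth): 384x512x3 uint8, blue, green, red; 384x512 float32, m along the optical axis (not along the pixel's ray), 0 where there is no reading.
- robot.calibration(name): a dict with "fx", "fy", "cx", "cy" (pixels), "cam_to_world" (4x4, takes a point from camera to world coordinates). Camera axes: x right, y up, looking along -z (the intrinsics and any distortion apply to the point x, -y, -z); pixel columns grow to the right and rows downward; lengths in m; the calibration is good to about 2 mm. A picture is of the moment at which its call begins: read the wrist's pose just before it. calibration takes no time and is no camera call; for the wrist camera it gives the pose at the moment of the call.
- robot.hand_in(): hands the job in; it is judged then, once.
The state is a dict: "time": time; "qpos": joint angles; "qvel": joint speeds; "joint_torque": joint torques, N m; "tool_pos": TCP position; "ee_rot": TCP orientation; "contact_force": force on the tool from outside, world axes, zero at the start; "moment": the same for the moment, N m; "gripper_width": finger opening in m; "gripper_force": force on a finger pad.
Only numpy, scipy, OpenCV 4.12 (cv2) and the standard library are available. Lean on these libraries where they do the work, as an engineer would, in place of code of your own. Each camera call takes 0.05 s, during which the arm holds its last target. There are 200 camera calls.

## Task

The black lacquer trinket box has been re-glued and has to set in the trigger clamp: stand it on the clamp's sprung seat and, keeping hold of it, press it down until the seat is fully depressed and its catch holds it there. Then let go of the box and pump the orange trigger (only the trigger, never push the jaw by hand) until the jaw's pad has the box firmly against the fixed cork-faced jaw with the pad's yellow spring plunger pushed in about half way, never all the way in, which would crush the box. Finish while still holding the trigger squeezed, hands off the box, and leave the other things on the cabinet alone.

Things in the scene. Friction and masses are not known exactly. Their poses are not given: they have to be found in the camera images.
- lacquer_box: Black lacquer trinket box with a thin gold line round it and a round gold and red badge on its flat top; closed and solid, 44 (its x) x 50 (its y) x 64 mm high, 0.18 to 0.26 kg, stands upright. Origin: centre of its underside, z up.
- clamp: Trigger clamp screwed down, dark wood base 80 (x) x 252 (y: -199 to 53) x 14 mm. Origin: on the cabinet top under the seat's middle; +y: the way its jaw drives; z up. Along y (mm): fixed jaw +33 to 47, seat -32 to 32, moving jaw on a bar (axis x = 0, z = 52), red housing -180 to -105 (36 wide, to z = 118), above it orange trigger and black handle post (to z = 174). Side catch at x = 33 to 52, z < 40.
- seat_top (a point): Centre of the top face of the aluminium seat (60 x 64 mm, flat, no rim); it moves with the seat and is 43 mm above the cabinet top when up, 30 mm at the bottom stop, about 32 mm when caught. The box stood here is 8 mm clear of the fixed jaw; the clamp's pad later slides it across the seat to the jaw.
- seat (a joint): How far the sprung seat is pressed down (m): 0 up, 0.013 bottom stop. The seat bears the box's weight and needs a push of about 15 N; past the middle a side catch snaps over it, and when let go it rises 2 mm and is held at about 0.0105.
- stop_jaw: The fixed cork-faced jaw, 60 mm wide and 15 mm thick, its cork face looking to -y of the clamp and lying in the plane y = 33 mm of the clamp's frame; same origin and axes as the clamp.
- ram (a joint): How far the moving jaw's bar is driven towards the fixed jaw (m), 0 to 0.06, starts at 0 to 0.014. Full squeezes drive it 9 mm each (tooth pitch; the first 3 to 12 mm): the trigger moves idly until its pawl meets a tooth, then drives 36 mm per rad. It stays (7 N friction) when the trigger goes back. Front of the uncompressed pad: y = -54 mm + ram in the clamp's frame.
- pad_front (a point): Centre of the front face of the moving jaw's black rubber pad (30 mm across); moves with jaw and plunger.
- pad (a joint): How far the pad's yellow spring plunger is pushed back into the jaw (m): 0 free (14 mm of yellow stem seen between pad and red jaw block), 0.014 all the way in (no yellow seen). Spring 0.8 N per mm.
- pad_face: The moving jaw's rubber pad (disc 30 mm across, 8 mm thick); its frame has the clamp's axes, the centre of its front is at y = -54 mm of it.
- ram_head: The red block of the moving jaw, 34 x 16 x 34 mm, behind the pad; not to be pushed by hand. Its frame has the clamp's axes, the block's centre is at y = -84 mm of it.
- trigger (a joint): Angle of the trigger (rad): 0 released, leaning 0.17 forward (towards the seat); 0.34 fully squeezed, at its stop, leaning 0.17 back. A spring brings it back (2 to 4 N at the blade); driving the jaw takes 6 to 12 N more. To pump: squeeze fully, let it spring fully back, squeeze again. It may be stopped and held anywhere.
- trigger_blade: Orange trigger blade, 24 mm wide (clamp x), 10 mm thick, its top 62 mm above the pivot. Origin: the pivot, at y = -130, z = 110 mm of the clamp; its axes are the clamp's, turned by the trigger's angle.
- trigger_front (a point): Middle of the trigger blade's front face (the side towards the seat), 45 mm from the pivot, about 155 mm above the cabinet top: one finger pushes here towards -y of the clamp, 15 mm from released (y = -118) to squeezed (y = -133).
- handle_back (a point): Middle of the back face of the fixed black handle post (24 mm wide, 10 thick), at x = 0, y = -165, z = 155 mm of the clamp; the other finger rests or stays behind it. Front of trigger to back of handle: 47 mm released, 32 mm fully squeezed. Post and blade are free all round above z = 120 mm.
- tea_caddy: Round tea tin, green label, 60 mm across, 85 mm high; bystander.
- dice_cup: Brown dice cup, 64 mm across, 75 mm high; bystander.
- abacus: Rosewood abacus lying flat, 122 x 240 x 18 mm; bystander.
- tankard: Pewter tankard with handle, 92 mm across its foot, 115 mm high; bystander.
- piggy_bank: Copper piggy bank, 110 x 76 x 90 mm; bystander.
Not all that is in view belongs to the job. What is shaped like the lacquer_box but blue or pink is not meant.

How it is judged:
By the outcome, as a careful person would: the job done as asked, in the order asked, and still so for the second after the job is handed in, while the arm keeps its last pose, push and grip.
It also fails if it takes over 64 s, if anything falls off the work surface, if the arm or the gripper's body presses on something with over 40 N, if the wrist force passes 120 N, or if a joint passes its speed limit or range.

## Working session

There is one attempt and no reset: what is moved stays moved. The work goes in short steps, Python scripts to look and compute and a tool call to move; the robot and the scene stay as the last step left them, time stands still between calls to the robot, and variables do not carry over. Pictures are saved under pics/ and viewed, at most 10 in all, crops included, and the job is handed in when it is done.

Besides the shell and the picture viewer there is one more tool, called as name([rows], argument=value, ...), one row to a line, values as JSON. carry_out: Moves the arm, as the interface text tells. Its arguments: {"type":"object","properties":{"plan":{"type":"array"},"gripper":{"type":"number"},"newtons":{"type":"number"}},"required":["plan"]}

```bash
mkdir -p pics; cat > h.py <<'E'
import numpy as np, cv2
from cell import robot
from scipy.spatial.transform import Rotation as R
def cam(n):
    c=robot.calibration(n); im,d=robot.read_camera(n); return im,d,c
def pt(c,u,v,z):
    p=np.array([(u-c["cx"])/c["fx"]*z,-(v-c["cy"])/c["fy"]*z,-z,1.]); return (np.array(c["cam_to_world"])@p)[:3]
def cloud(c,d):
    v,u=np.mgrid[:d.shape[0],:d.shape[1]]
    P=np.stack([(u-c["cx"])/c["fx"]*d,-(v-c["cy"])/c["fy"]*d,-d],-1); M=np.array(c["cam_to_world"]); return P@M[:3,:3].T+M[:3,3]
def rot(q): return R.from_quat([q[1],q[2],q[3],q[0]])
def totool(dw):
    s=robot.get_state(); return rot(s["ee_rot"]).inv().apply(dw)
E
python3 - <<'E'
from h import *
s=robot.get_state(); print({k:np.round(v,3) for k,v in s.items()}); print(rot(s["ee_rot"]).as_matrix().round(3))
for n in("scene","top"):
    im,d,c=cam(n); print(n,{k:(np.round(v,3)) for k,v in c.items()})
    np.savez(n+".npz",im=im,d=d); cv2.imwrite(f"pics/{n}0.png",cv2.resize(im,(800,600)))
E
```

```text
{'time': np.float64(0.0), 'qpos': array([ 1.591,  0.502, -0.427,  1.551,  0.221,  1.138, -0.21 ]), 'qvel': array([-0.001, -0.   ,  0.   , -0.001,  0.001,  0.   , -0.001]), 'joint_torque': array([ 1.0000e-03, -5.6660e+01, -5.8160e+00, -2.7911e+01, -6.9000e-02,
        3.1000e-02,  0.0000e+00]), 'tool_pos': array([ 0.156, -0.631,  0.404]), 'ee_rot': array([-0.001,  0.993,  0.121, -0.   ]), 'contact_force': array([ 0.262, -0.375, -1.15 ]), 'moment': array([-0.001, -0.023, -0.031]), 'gripper_force': np.float64(0.0), 'gripper_width': np.float64(0.092)}
[[ 0.971  0.24  -0.   ]
 [ 0.24  -0.971  0.002]
 [ 0.    -0.002 -1.   ]]
scene {'fx': np.float64(347.846), 'fy': np.float64(347.846), 'cx': np.float64(249.906), 'cy': np.float64(190.119), 'cam_to_world': array([[-2.590e-01, -7.470e-01,  6.120e-01,  1.248e+00],
       [ 9.660e-01, -2.010e-01,  1.630e-01,  1.840e-01],
       [ 1.000e-03,  6.330e-01,  7.740e-01,  9.060e-01],
       [ 0.000e+00,  0.000e+00,  0.000e+00,  1.000e+00]])}
top {'fx': np.float64(375.438), 'fy': np.float64(375.438), 'cx': np.float64(253.641), 'cy': np.float64(185.419), 'cam_to_world': array([[-0.008,  0.99 , -0.138,  0.409],
       [-1.   , -0.009, -0.004,  0.032],
       [-0.005,  0.138,  0.99 ,  1.34 ],
       [ 0.   ,  0.   ,  0.   ,  1.   ]])}
```

View pics/scene0.png

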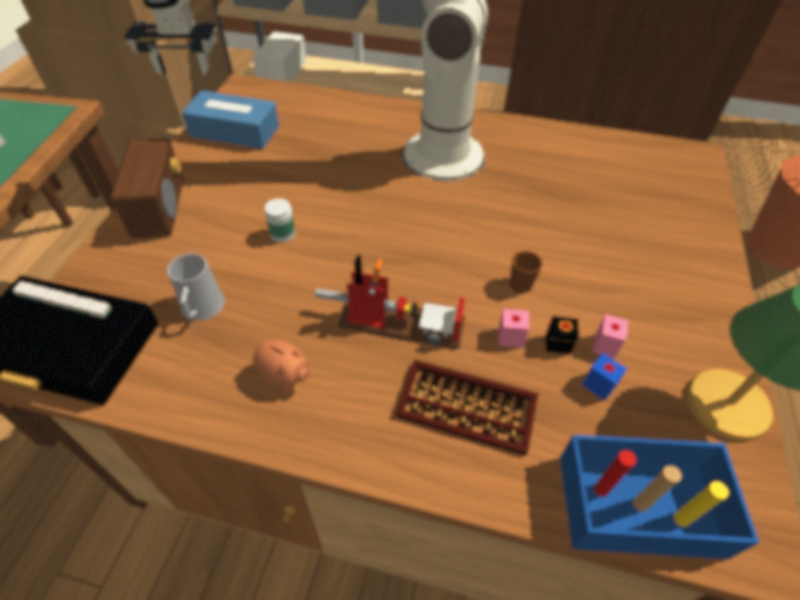

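View pics/top0.png

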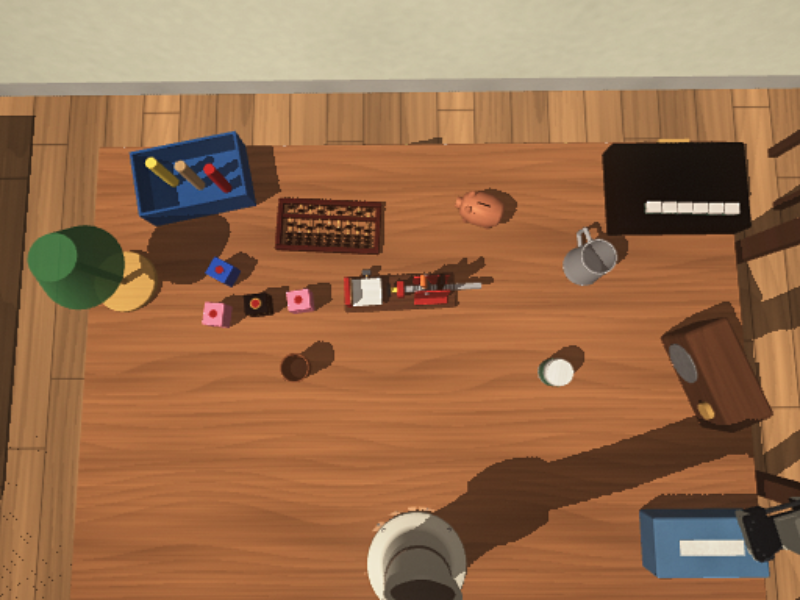

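Candidates shaped like the box, in the top view (800x600): black with a gold and red badge at (257,304); pink at (300,299) and (214,314); blue at (222,271). I choose the black one. The clamp's seat is at about (367,291), with +y pointing left in the image.

```bash
python3 - <<'E'
from h import *
f=np.load("top.npz"); c=robot.calibration("top"); P=cloud(c,f["d"]); im=f["im"]
k=.64
def reg(n,u0,u1,v0,v1,z0,z1):
    S=P[int(v0*k):int(v1*k),int(u0*k):int(u1*k)].reshape(-1,3); S=S[(S[:,2]>z0)&(S[:,2]<z1)]
    r=cv2.minAreaRect((S[:,:2]*1000).astype(np.float32)); print(n,len(S),S[:,2].mean().round(4),np.round(r[0],1),np.round(r[1],1),round(r[2],1))
reg("black",236,280,285,325,.055,.075)
reg("pinkR",280,320,280,318,.055,.075)
reg("pinkL",196,236,295,332,.055,.075)
reg("base",335,460,265,320,.008,.02)
reg("seat",348,392,270,312,.03,.05)
reg("stopjaw",335,360,270,312,.055,.12)
reg("housing",405,470,265,320,.105,.125)
reg("post",405,470,265,320,.14,.19)
cv2.imwrite("pics/crop0.png",np.hstack([cv2.resize(im[165:220,125:215],(720,440),interpolation=2)]))
print(robot.calibration("wrist")["cam_to_world"])
E
```

```text
black 195 0.0635 [561.4 348.5] [43.8 50.3] 6.1
pinkR 192 0.0638 [568.2 254.4] [43.8 50.2] 7.5
pinkL 198 0.0636 [539.5 440.5] [47. 50.] 82.9
base 665 0.0142 [590.   27.8] [248.3 102.6] 87.0
seat 350 0.0426 [597.6 111.5] [74.1 84.2] 89.6
stopjaw 84 0.0783 [586.1 144.7] [60.7 14. ] 0.2
housing 78 0.1159 [592.9 -38. ] [39.  72.3] 4.7
post 63 0.1685 [592.6 -35.2] [22.4 48.2] 2.9
[[ 0.23949677  0.93619251  0.25726424  0.22527907]
 [-0.97089427  0.23158178  0.06110803 -0.61348119]
 [-0.00236883 -0.26441155  0.96440703  0.38436727]
 [ 0.          0.          0.          1.        ]]
```

View pics/crop0.png

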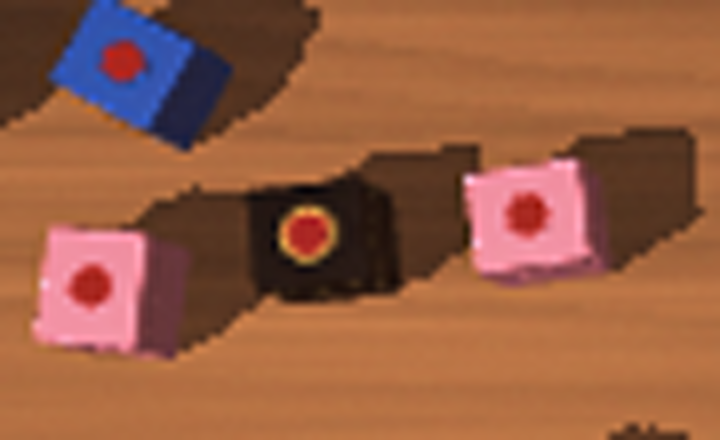

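The crop confirms it: black box, gold and red badge at crop (307,233), measured 44x50 mm with its top at 64 mm. Moving off towards the clamp.

carry_out([
  [[3.1,-2.4,0],0],
  [[3.1,-2.4,0],0],
  [[3.1,-2.4,0],0],
  [[3.1,-2.4,0],0],
  [[3.1,-2.4,0],0],
  [[3.1,-2.4,0],0],
  [[3.1,-2.4,0],0],
  [[3.1,-2.4,0],0],
  [[3.1,-2.4,0],0],
  [[3.1,-2.4,0],0],
  [[3.1,-2.4,0],0],
  [[3.1,-2.4,0],0],
], gripper=-1)

```text
time: 1.1
tool_pos: [0.4488, -0.2602, 0.4046]
ee_rot: [0.0, 0.993, 0.121, -0.0]
contact_force: [0.7, -0.0, 0.6]
gripper_width: 0.0918
gripper_force: 0.0
```

```bash
python3 - <<'E'
from h import *
s=robot.get_state(); print(s["time"],s["tool_pos"],s["qpos"].round(2),totool(np.array([.52,.05,.42])-s["tool_pos"]))
E
```

```text
1.1 [ 0.44875266 -0.26021014  0.4046161 ] [ 1.02  0.29 -0.65  1.87  0.2   1.04 -1.04] [ 0.14367508 -0.28401036 -0.0154521 ]
```

carry_out([
  [[1.9,-2.9,0],0],
  [[1.9,-2.9,0],0],
  [[1.9,-2.9,0],0],
  [[1.9,-2.9,0],0],
  [[1.9,-2.9,0],0],
  [[1.9,-2.9,0],0],
  [[1.9,-2.9,0],0],
  [[1.9,-2.9,0],0],
  [[1.9,-2.9,0],0],
  [[1.9,-2.9,0],0],
  [[0,0,0],0],
])

```text
time: 2.02
tool_pos: [0.5632, 0.0735, 0.4052]
ee_rot: [-0.003, 0.992, 0.126, 0.001]
contact_force: [-0.5, 1.1, 0.7]
gripper_width: 0.0918
gripper_force: 0.0
```

carry_out([
  [[0,0,0],-0.12],
  [[0,0,0],-0.12],
  [[0,0,0],-0.12],
  [[0,0,0],-0.12],
  [[0,0,0],-0.12],
  [[0,0,0],-0.12],
  [[0,0,0],-0.12],
  [[0,0,0],-0.12],
  [[0,0,0],-0.12],
  [[0,0,0],-0.12],
  [[0,0,0],-0.12],
  [[0,0,0],-0.12],
])

```text
time: 3.02
tool_pos: [0.5626, 0.0649, 0.4044]
ee_rot: [-0.0, 0.664, 0.748, -0.0]
contact_force: [0.7, -0.1, -0.7]
gripper_width: 0.0919
gripper_force: 0.0
```

```bash
python3 - <<'E'
from h import *
s=robot.get_state(); print(s["time"],s["tool_pos"],s["qpos"].round(2)); print(rot(s["ee_rot"]).as_matrix().round(3))
im,d,c=cam("wrist"); np.savez("w1.npz",im=im,d=d,M=c["cam_to_world"]); cv2.imwrite("pics/w1.png",cv2.resize(im,(800,600)))
print(c["fx"],c["cx"],c["cy"],c.keys())
E
```

```text
3.0167 [0.56262063 0.06485558 0.40438771] [ 0.64  0.54 -1.07  1.75  0.51  1.17 -0.47]
[[-0.118  0.993 -0.001]
 [ 0.993  0.118 -0.   ]
 [-0.    -0.001 -1.   ]]
281.7166905116191 253.21690778881603 189.45872035978797 dict_keys(['fx', 'fy', 'cx', 'cy', 'cam_to_world'])
```

View pics/w1.png

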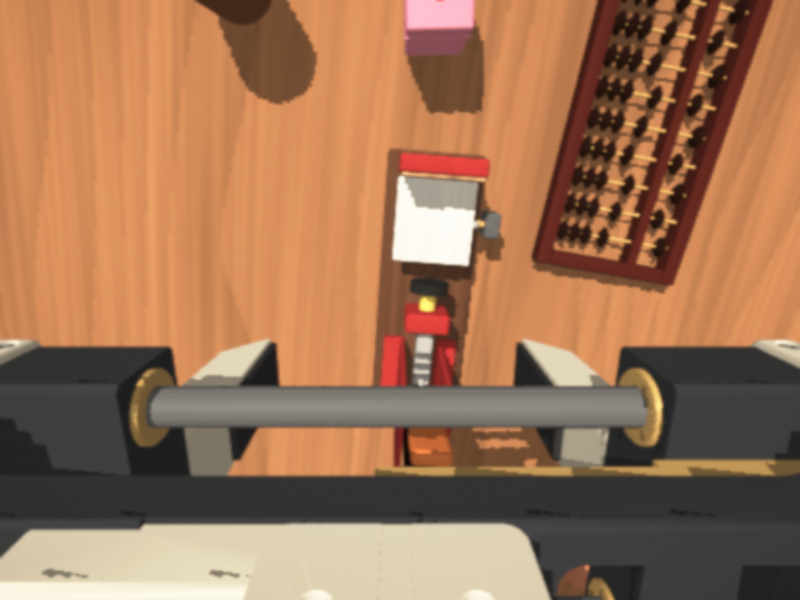

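The wrist view shows the seat with its corners at about (399,178), (480,180), (469,265) and (392,260), the fixed jaw at (445,165), the pad at (428,287), and the catch on the right at (490,224).

```bash
python3 - <<'E'
from h import *
f=np.load("w1.npz"); c=dict(robot.calibration("wrist")); c["cam_to_world"]=f["M"]; P=cloud(c,f["d"]); k=.64
def reg(n,u0,u1,v0,v1,z0,z1):
    S=P[int(v0*k):int(v1*k),int(u0*k):int(u1*k)].reshape(-1,3); S=S[(S[:,2]>z0)&(S[:,2]<z1)]
    r=cv2.minAreaRect((S[:,:2]*1000).astype(np.float32)); print(n,len(S),S[:,2].mean().round(4),np.round(r[0],1),np.round(r[1],1),round(r[2],1), (np.percentile(S,[1,99],axis=0)*1000).round(0).tolist())
reg("seat",385,480,165,275,.04,.048)
reg("stop",390,500,140,190,.06,.12)
reg("head",400,455,300,335,.05,.1)
reg("pad",405,452,275,300,.04,.1)
# frame check: line of left edge of the stop top
E
```

```text
seat 2682 0.0436 [589.7 105.7] [64.5 64.9] 2.6 [[558.0, 74.0, 42.0], [617.0, 137.0, 45.0]]
stop 799 0.0801 [585.7 145. ] [59.7 14. ] 2.3 [[556.0, 138.0, 77.0], [614.0, 152.0, 82.0]]
head 517 0.0657 [589.7  34.5] [33.9 23.7] 9.0 [[574.0, 23.0, 51.0], [607.0, 46.0, 71.0]]
pad 285 0.06 [589.6  53.1] [29.7 14.4] 1.9 [[575.0, 47.0, 41.0], [604.0, 61.0, 69.0]]
```

carry_out([
  [[3.4,0.4,0],0],
  [[3.4,0.4,0],0],
  [[3.4,0.4,0],0],
  [[3.4,0.4,0],0],
  [[3.4,0.4,0],0],
  [[3.4,0.4,0],0],
  [[3.4,0.4,0],0],
  [[0,0,0],0],
  [[0,0,0],0],
])

```text
time: 3.82
tool_pos: [0.5625, 0.3079, 0.4045]
ee_rot: [-0.001, 0.665, 0.747, 0.0]
contact_force: [-0.2, -0.3, 0.1]
gripper_width: 0.0916
gripper_force: 0.0
```

```bash
python3 - <<'E'
from h import *
s=robot.get_state(); print(s["time"],s["tool_pos"],s["qpos"].round(2)); 
im,d,c=cam("wrist"); P=cloud(c,d); cv2.imwrite("pics/w2.png",im)
hsv=cv2.cvtColor(im,cv2.COLOR_BGR2HSV)
m=(P[...,2]>.058)&(P[...,2]<.07)&(np.abs(P[...,0]-.561)<.045)&(np.abs(P[...,1]-.3485)<.045)
S=P[m]; r=cv2.minAreaRect((S[:,:2]*1000).astype(np.float32)); print(len(S),S[:,2].mean(),r,np.median(im[m],axis=0))
print(totool(np.array([r[0][0]/1e3,r[0][1]/1e3,.199])-s["tool_pos"])*100)
E
```

```text
3.8167 [0.56248079 0.30789225 0.40451001] [ 0.13  0.66 -1.    1.56  0.57  1.24 -0.86]
1742 0.06459993764114681 ((561.1055908203125, 348.8942565917969), (44.108192443847656, 49.39801788330078), 6.547149658203125) [27. 26. 26.]
[ 4.09754801  0.33958292 20.54918479]
```

carry_out([
  [[2.0,0.17,0],0],
  [[2.1,0.17,0],0],
  [[0,0,3.5],0],
  [[0,0,3.5],0],
  [[0,0,3.5],0],
  [[0,0,3.5],0],
  [[0,0,3.0],0],
  [[0,0,2.0],0],
  [[0,0,1.5],0],
  [[0,0,0],0],
  [[0,0,0],0],
])

```text
time: 4.78
tool_pos: [0.5634, 0.3448, 0.1995]
ee_rot: [-0.0, 0.667, 0.745, -0.001]
contact_force: [0.4, 0.4, -0.5]
gripper_width: 0.0915
gripper_force: 0.0
```

carry_out([
  [[0,0,0],0],
  [[0,0,0],0],
  [[0,0,0],0],
  [[0,0,0],0],
  [[0,0,0],0],
  [[0,0,0],0],
  [[0,0,0],0],
  [[0,0,0],0],
], gripper=1, newtons=45)

```text
time: 5.45
tool_pos: [0.5626, 0.3461, 0.1998]
ee_rot: [-0.0, 0.666, 0.746, -0.0]
contact_force: [1.3, -1.7, 0.9]
gripper_width: 0.0436
gripper_force: 45.0
```

carry_out([
  [[0,0,-1.5],0],
  [[0,0,-3],0],
  [[0,0,-3.5],0],
  [[0,0,-3],0.073],
  [[-2.4,0.2,0],0],
  [[-3.2,0.2,0],0],
  [[-3.2,0.2,0],0],
  [[-3.2,0.2,0],0],
  [[-3.2,0.2,0],0],
  [[-3.2,0.2,0],0],
  [[-3.2,0.2,0],0],
  [[-2.4,0.1,0],0],
])

```text
time: 6.45
tool_pos: [0.5874, 0.1033, 0.3101]
ee_rot: [0.001, 0.694, 0.72, -0.001]
contact_force: [-0.0, -1.1, -3.2]
gripper_width: 0.0437
gripper_force: 45.0
```

carry_out([
  [[0,0,0],0],
  [[0,0,0],0],
  [[0,0,0],0],
])

```text
time: 6.7
tool_pos: [0.587, 0.1073, 0.3104]
ee_rot: [-0.0, 0.693, 0.721, 0.0]
contact_force: [0.6, 0.2, -2.3]
gripper_width: 0.0434
gripper_force: 45.0
```

```bash
python3 - <<'E'
from h import *
s=robot.get_state(); print(s["time"],s["tool_pos"],s["gripper_width"]); m=rot(s["ee_rot"]).as_matrix(); print(np.degrees(np.arctan2(m[1,0],m[0,0])))
im,d,c=cam("wrist"); P=cloud(c,d); cv2.imwrite("pics/w3.png",cv2.resize(im,(800,600)))
for n,z0,z1,y0,y1 in(("box",.15,.19,.04,.17),("stop",.074,.086,.12,.17)):
    q=(P[...,2]>z0)&(P[...,2]<z1)&(np.abs(P[...,0]-.587)<(.04))&(P[...,1]>y0)&(P[...,1]<y1); S=P[q]
    if len(S)>20:
        r=cv2.minAreaRect((S[:,:2]*1000).astype(np.float32)); print(n,len(S),S[:,2].mean(),r,(np.percentile(S,[2,98],axis=0)*1000).round(0).tolist())
print(totool(np.array([.5876,.1024,.31])-s["tool_pos"])*100)
E
```

```text
6.7 [0.58697661 0.10726361 0.3103605 ] 0.043436465594155406
92.24446311249203
box 8225 0.1721318939326008 ((586.92919921875, 114.05656433105469), (75.48725891113281, 44.53614807128906), 4.172330856323242) [[556.0, 94.0, 152.0], [618.0, 136.0, 184.0]]
stop 1471 0.08006346086353237 ((585.5499877929688, 145.0562286376953), (59.295570373535156, 14.063203811645508), 2.2934727668762207) [[558.0, 138.0, 78.0], [614.0, 152.0, 82.0]]
[-0.4885284   0.04253713  0.03554656]
```

View pics/w3.png

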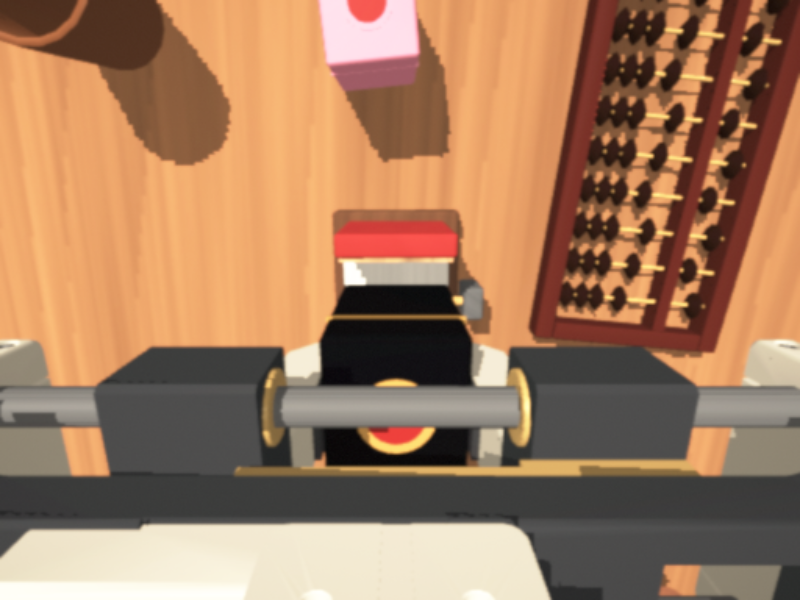

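The box is held upright and square. It sits about 5 mm too far towards the fixed jaw (box at (395,380), jaw at (395,240)), so I correct that and descend.

carry_out([
  [[-0.5,0.05,0],0],
  [[0,0,1.5],0],
  [[0,0,2],0],
  [[0,0,1.5],0],
  [[0,0,0.8],0],
  [[0,0,0],0],
  [[0,0,0],0],
])

```text
time: 7.33
tool_pos: [0.5876, 0.1023, 0.251]
ee_rot: [-0.001, 0.693, 0.721, -0.0]
contact_force: [-0.4, 0.4, -2.9]
gripper_width: 0.0437
gripper_force: 45.0
```

carry_out([
  [[0,0,0.3],0],
  [[0,0,0.3],0],
  [[0,0,0.3],0],
  [[0,0,0.2],0],
  [[0,0,0.2],0],
  [[0,0,0.2],0],
  [[0,0,0],0],
  [[0,0,0],0],
])

```text
time: 8.0
tool_pos: [0.5882, 0.1019, 0.2377]
ee_rot: [0.001, 0.693, 0.721, 0.0]
contact_force: [-1.4, -1.0, 4.4]
gripper_width: 0.0438
gripper_force: 45.0
```

carry_out([
  [[0,0,0.2],0],
  [[0,0,0.2],0],
  [[0,0,0.2],0],
  [[0,0,0.1],0],
  [[0,0,0.1],0],
  [[0,0,0],0],
  [[0,0,0],0],
  [[0,0,0],0],
])

```text
time: 8.67
tool_pos: [0.5883, 0.1019, 0.2296]
ee_rot: [0.0, 0.693, 0.721, 0.0]
contact_force: [-2.9, -1.4, 8.4]
gripper_width: 0.0437
gripper_force: 45.0
```

carry_out([
  [[0,0,0.1],0],
  [[0,0,0.1],0],
  [[0,0,0.1],0],
  [[0,0,0],0],
  [[0,0,0],0],
])

```text
time: 9.08
tool_pos: [0.5882, 0.1024, 0.2295]
ee_rot: [0.001, 0.693, 0.721, -0.0]
contact_force: [-10.5, -4.8, 32.2]
gripper_width: 0.0433
gripper_force: 45.0
```

carry_out([
  [[0,0,-0.2],0],
  [[0,0,-0.2],0],
  [[0,0,-0.1],0],
  [[0,0,0],0],
  [[0,0,0],0],
  [[0,0,0],0],
])

```text
time: 9.58
tool_pos: [0.5883, 0.1018, 0.2307]
ee_rot: [0.0, 0.693, 0.721, 0.0]
contact_force: [1.3, 0.4, 2.2]
gripper_width: 0.0441
gripper_force: 45.0
```

Force dropped to nearly zero at this depth, so the catch is holding the seat. Releasing and backing up.

carry_out([
  [[0,0,0],0],
  [[0,0,0],0],
  [[0,0,0],0],
  [[0,0,0],0],
  [[0,0,0],0],
  [[0,0,0],0],
], gripper=-0.6)

```text
time: 10.08
tool_pos: [0.5878, 0.1018, 0.2305]
ee_rot: [-0.0, 0.693, 0.721, -0.0]
contact_force: [0.2, 0.4, -0.1]
gripper_width: 0.0731
gripper_force: 0.0
```

carry_out([
  [[0,0,-2],0],
  [[0,0,-3],0],
  [[0,0,-3.5],0],
  [[0,0,-3.5],0],
  [[0,0,-3.5],0],
  [[0,0,-2],0],
  [[0,0,0],0],
  [[-3,0,0],0],
  [[-3,0,0],0],
  [[0,0,0],0],
  [[0,0,0],0],
], gripper=-1)

```text
time: 11.0
tool_pos: [0.5903, 0.039, 0.4045]
ee_rot: [-0.0, 0.695, 0.719, -0.001]
contact_force: [-0.5, 1.2, -0.4]
gripper_width: 0.0917
gripper_force: 0.0
```

```bash
python3 - <<'E'
from h import *
s=robot.get_state(); print(s["time"],s["tool_pos"],s["gripper_width"])
im,d,c=cam("wrist"); P=cloud(c,d); cv2.imwrite("pics/w4.png",cv2.resize(im,(800,600)))
q=(P[...,2]>.085)&(P[...,2]<.125)&(np.abs(P[...,0]-.587)<.04)&(P[...,1]>.06)&(P[...,1]<.17); S=P[q]
r=cv2.minAreaRect((S[:,:2]*1000).astype(np.float32)); print(len(S),np.median(S[:,2]),r,(np.percentile(S,[1,99],axis=0)*1000).round(0).tolist())
E
```

```text
11.0 [0.59032043 0.03895816 0.40449588] 0.09169746657456848
2270 0.09744684144198415 ((588.7063598632812, 105.03866577148438), (43.732688903808594, 49.468971252441406), 2.5794291496276855) [[567.0, 81.0, 95.0], [610.0, 130.0, 99.0]]
```

View pics/w4.png

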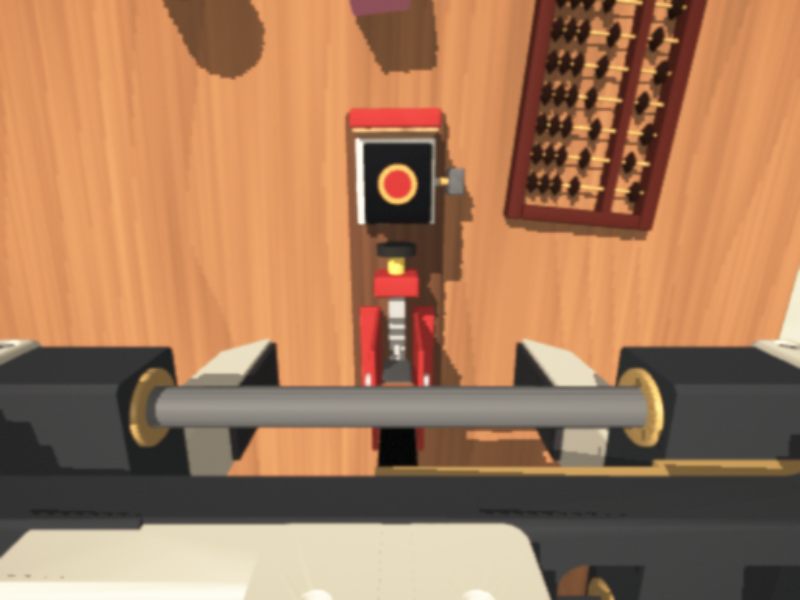

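Box top is at z ≈ 97 mm, against 107 mm with the seat up, so the seat is caught. The box is centred at (398,183), with 8 mm of gap to the jaw. Turning for the trigger.

carry_out([
  [[0,0,0],-0.12],
  [[0,0,0],-0.12],
  [[0,0,0],-0.12],
  [[0,0,0],-0.12],
  [[0,0,0],-0.12],
  [[0,0,0],-0.12],
  [[0,0,0],-0.12],
  [[0,0,0],-0.12],
  [[0,0,0],-0.12],
  [[0,0,0],-0.12],
  [[0,0,0],-0.12],
  [[0,0,0],-0.12],
])

```text
time: 12.05
tool_pos: [0.5899, 0.0434, 0.4055]
ee_rot: [-0.0, 0.042, 0.999, 0.0]
contact_force: [0.1, 0.5, -0.7]
gripper_width: 0.0918
gripper_force: 0.0
```

carry_out([
  [[0,0,0],-0.1],
  [[0,-2.5,0],-0.037],
  [[0,-2.5,0],0],
  [[0,-2.5,0],0],
  [[0,0,0],0],
  [[0,0,0],0],
  [[0,0,0],0],
])

```text
time: 12.63
tool_pos: [0.5925, -0.0316, 0.4057]
ee_rot: [-0.0, -0.023, 1.0, 0.001]
contact_force: [-1.2, 0.4, -0.7]
gripper_width: 0.092
gripper_force: 0.0
```

```bash
python3 - <<'E'
from h import *
s=robot.get_state(); print(s["time"],s["tool_pos"],s["qpos"].round(2)); m=rot(s["ee_rot"]).as_matrix(); print(np.degrees(np.arctan2(m[1,0],m[0,0])))
im,d,c=cam("wrist"); P=cloud(c,d); cv2.imwrite("pics/w5.png",cv2.resize(im,(800,600)))
q=(P[...,2]>.135)&(P[...,2]<.19)&(np.abs(P[...,0]-.593)<.04)&(P[...,1]>-.1)&(P[...,1]<.03); S=P[q]
print(len(S),(np.percentile(S,[1,50,99],axis=0)*1000).round(0).tolist() if len(S) else 0)
print(totool(np.array([.5932,-.0365,.314])-s["tool_pos"])*100)
E
```

```text
12.6333 [ 0.5924524  -0.03162531  0.40567601] [ 0.89  0.8  -1.38  1.68  0.8   1.36  1.  ]
-177.31366313862299
1140 [[580.0, -59.0, 137.0], [589.0, -24.0, 171.0], [604.0, -10.0, 176.0]]
[-0.0494999  -0.50110122  9.16703667]
```

View pics/w5.png

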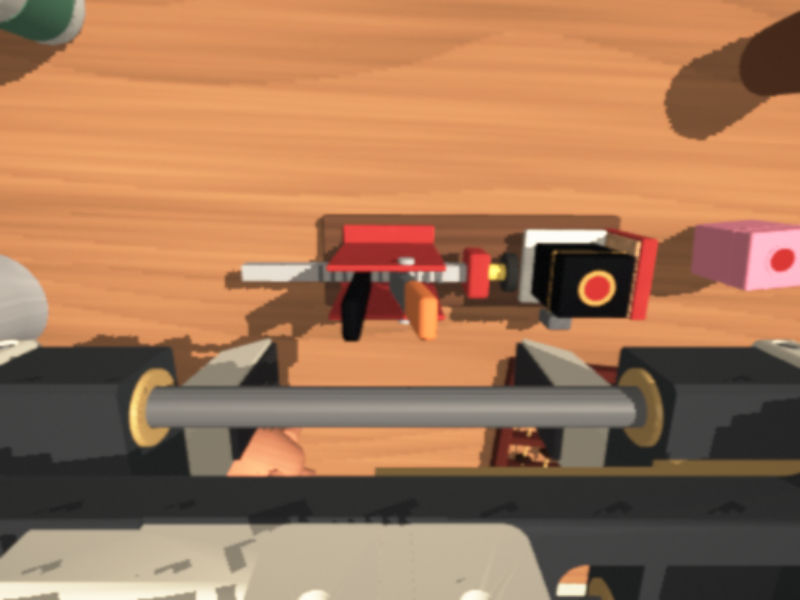

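Wrist view: black post at (357,305), orange blade at (420,310), yellow stem at (497,272), box at (590,283). Lowering around the trigger with the gripper at 56 mm, after which I pump by moving the arm.

carry_out([
  [[-0.05,-0.5,2],0],
  [[0,0,2.5],0],
  [[0,0,2.5],0],
  [[0,0,2.15],0],
  [[0,0,0],0],
  [[0,0,0],0],
])

```text
time: 13.18
tool_pos: [0.593, -0.0365, 0.314]
ee_rot: [-0.001, -0.024, 1.0, 0.0]
contact_force: [-0.2, 0.7, 0.6]
gripper_width: 0.0919
gripper_force: 0.0
```

carry_out([
  [[0,0,0],0],
  [[0,0,0],0],
  [[0,0,0],0],
  [[0,0,0],0],
  [[0,0,0],0],
  [[0,0,0],0],
], gripper=-0.22, newtons=60)

```text
time: 13.68
tool_pos: [0.5935, -0.0382, 0.3147]
ee_rot: [0.0, -0.022, 1.0, -0.0]
contact_force: [0.4, 0.6, -0.2]
gripper_width: 0.0579
gripper_force: 0.0
```

carry_out([
  [[0,-0.3,0],0],
  [[0,-0.3,0],0],
  [[0,-0.3,0],0],
  [[0,-0.3,0],0],
  [[0,-0.3,0],0],
  [[0,-0.3,0],0],
  [[0,0,0],0],
  [[0,0,0],0],
])

```text
time: 14.35
tool_pos: [0.5941, -0.0515, 0.3156]
ee_rot: [0.001, -0.025, 1.0, 0.004]
contact_force: [-2.1, 11.4, 4.6]
gripper_width: 0.0563
gripper_force: 5.7
```

```bash
cat >> h.py <<'E'
def meas():
    s=robot.get_state(); im,d,c=cam("wrist"); P=cloud(c,d)
    o=np.array([.5875,.1052]); a=np.radians(2.3); X=np.array([np.cos(a),np.sin(a)]); Y=np.array([-np.sin(a),np.cos(a)])
    q=(P[...,:2]-o)@np.array([X,Y]).T*1000; z=P[...,2]*1000
    b,g,r=[im[...,i].astype(int) for i in range(3)]
    reg=(abs(q[...,0])<20)&(q[...,1]>-105)&(q[...,1]<-5)&(z>35)&(z<75)
    yel=reg&(r>110)&(g>.7*r)&(b<.6*g); red=reg&(r>90)&(g<.45*r)&(z>55); blk=reg&(r<70)&(g<70)&(abs(q[...,0])<15)&(z>45)
    for n,m in(("yellow",yel),("red",red),("black",blk)):
        print(n,m.sum(),np.percentile(q[m][:,1],[2,50,98]).round(1) if m.sum()>3 else 0)
    m=(z>92)&(z<102)&(abs(q[...,0])<40)&(abs(q[...,1])<60); print("boxtop",m.sum(),np.percentile(q[m],[1,99],axis=0).round(1).tolist() if m.sum()>9 else 0)
    t=(s["tool_pos"][:2]-o)@np.array([X,Y]).T*1000; print("t",round(float(s["time"]),2),"tcp clamp",t.round(1),"pad y",(t[1]+s["gripper_width"]*500).round(1),"F",s["contact_force"].round(1))
    return im
E
python3 - <<'E'
from h import *
im=meas(); cv2.imwrite("pics/w6.png",cv2.resize(im,(800,600)))
E
```

```text
yellow 150 [-61.4 -50.1 -45.9]
red 838 [-75.9 -70.3 -61.3]
black 1125 [-46.  -25.8 -24.7]
boxtop 3276 [[-21.0, -25.7], [20.5, 22.9]]
t 14.35 tcp clamp [   0.3 -156.9] pad y -128.8 F [-2.1 11.4  4.6]
```

View pics/w6.png

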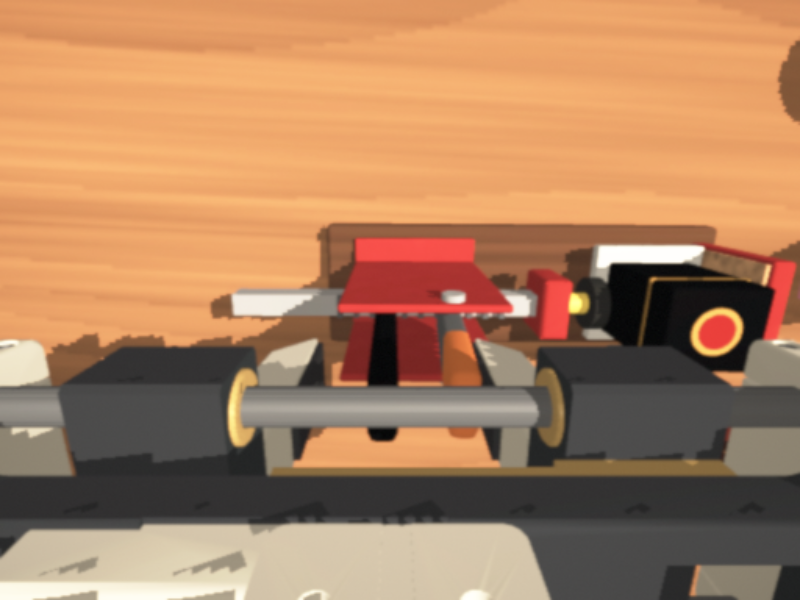

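The view is good: red block at (548,303), yellow stem (579,303), pad (597,303), and the finger on the blade (461,390). Finishing this squeeze and returning.

carry_out([
  [[0,-0.3,0],0],
  [[0,-0.3,0],0],
  [[0,-0.1,0],0],
  [[0,0,0],0],
  [[0,0,0],0],
])

```text
time: 14.82
tool_pos: [0.5942, -0.0558, 0.3157]
ee_rot: [0.001, -0.026, 1.0, 0.007]
contact_force: [-1.2, 18.2, 2.6]
gripper_width: 0.056
gripper_force: 8.8
```

```bash
python3 -c "
from h import *
meas()"
```

```text
yellow 155 [-57.1 -46.5 -41.7]
red 858 [-72.1 -66.6 -57.5]
black 1075 [-42.2 -26.  -24.7]
boxtop 3219 [[-21.0, -25.8], [20.8, 22.8]]
t 14.82 tcp clamp [   0.3 -161.1] pad y -133.1 F [-1.2 18.2  2.6]
```

carry_out([
  [[0,0.5,0],0],
  [[0,0.5,0],0],
  [[0,0.5,0],0],
  [[0,0.5,0],0],
  [[0,0.1,0],0],
  [[0,0,0],0],
  [[0,0,0],0],
])

```text
time: 15.45
tool_pos: [0.5937, -0.0423, 0.3143]
ee_rot: [-0.0, -0.022, 1.0, -0.0]
contact_force: [0.9, 3.0, 1.1]
gripper_width: 0.0559
gripper_force: 1.3
```

carry_out([
  [[0,-0.4,0],0],
  [[0,-0.4,0],0],
  [[0,-0.4,0],0],
  [[0,-0.3,0],0],
  [[0,-0.3,0],0],
  [[0,-0.2,0],0],
  [[0,-0.1,0],0],
  [[0,-0.1,0],0],
  [[0,0,0],0],
  [[0,0,0],0],
])

```text
time: 16.28
tool_pos: [0.594, -0.0562, 0.3151]
ee_rot: [0.001, -0.027, 1.0, 0.008]
contact_force: [0.3, 22.0, -1.4]
gripper_width: 0.0565
gripper_force: 11.0
```

```bash
python3 -c "
from h import *
meas()"
```

```text
yellow 122 [-41.8 -37.3 -33.2]
red 861 [-63.2 -58.1 -49.1]
black 790 [-33.8 -29.2 -24.7]
boxtop 3194 [[-21.0, -25.7], [21.0, 22.9]]
t 16.28 tcp clamp [   0.  -161.5] pad y -133.3 F [ 0.3 22.  -1.4]
```

carry_out([
  [[0,0.5,0],0],
  [[0,0.5,0],0],
  [[0,0.5,0],0],
  [[0,0.5,0],0],
  [[0,0.5,0],0],
  [[0,0,0],0],
  [[0,0,0],0],
  [[0,0,0],0],
])

```text
time: 17.0
tool_pos: [0.5933, -0.0396, 0.314]
ee_rot: [-0.0, -0.022, 1.0, -0.0]
contact_force: [-0.1, 1.7, 1.0]
gripper_width: 0.0561
gripper_force: 0.8
```

carry_out([
  [[0,-0.4,0],0],
  [[0,-0.4,0],0],
  [[0,-0.4,0],0],
  [[0,-0.3,0],0],
  [[0,-0.3,0],0],
  [[0,-0.2,0],0],
  [[0,-0.2,0],0],
  [[0,-0.2,0],0],
  [[0,-0.1,0],0],
  [[0,0,0],0],
  [[0,0,0],0],
])

```text
time: 17.92
tool_pos: [0.5938, -0.0562, 0.3151]
ee_rot: [0.001, -0.027, 1.0, 0.008]
contact_force: [-0.6, 21.9, 0.1]
gripper_width: 0.0557
gripper_force: 10.8
```

```bash
python3 -c "
from h import *
meas()"
```

```text
yellow 108 [-32.3 -28.6 -25.1]
red 875 [-54.3 -49.3 -40.1]
black 822 [-25.6 -20.8 -16.4]
boxtop 3121 [[-21.1, -17.5], [20.6, 31.0]]
t 17.92 tcp clamp [-1.000e-01 -1.615e+02] pad y -133.6 F [-0.6 21.9  0.1]
```

carry_out([
  [[0,0.5,0],0],
  [[0,0.5,0],0],
  [[0,0.5,0],0],
  [[0,0.5,0],0],
  [[0,0.5,0],0],
  [[0,0,0],0],
  [[0,0,0],0],
  [[0,0,0],0],
])

```text
time: 18.63
tool_pos: [0.5935, -0.0395, 0.3142]
ee_rot: [-0.0, -0.022, 1.0, -0.0]
contact_force: [-0.7, 1.5, 0.0]
gripper_width: 0.0562
gripper_force: 0.9
```

carry_out([
  [[0,-0.4,0],0],
  [[0,-0.4,0],0],
  [[0,-0.4,0],0],
  [[0,-0.3,0],0],
  [[0,-0.3,0],0],
  [[0,-0.2,0],0],
  [[0,0,0],0],
  [[0,0,0],0],
  [[0,0,0],0],
])

```text
time: 19.38
tool_pos: [0.5938, -0.0529, 0.3152]
ee_rot: [0.001, -0.026, 1.0, 0.006]
contact_force: [-1.8, 18.0, 0.2]
gripper_width: 0.0557
gripper_force: 9.0
```

```bash
python3 -c "
from h import *
im=meas(); cv2.imwrite('pics/w7.png',im)"
```

```text
yellow 30 [-27.7 -25.9 -24.9]
red 894 [-48.9 -43.9 -34.5]
black 736 [-25.5 -19.7 -16.3]
boxtop 3201 [[-21.1, -17.4], [20.9, 31.2]]
t 19.38 tcp clamp [  -0.  -158.2] pad y -130.3 F [-1.8 18.   0.2]
```

carry_out([
  [[0,-0.1,0],0],
  [[0,-0.1,0],0],
  [[0,-0.1,0],0],
  [[0,0,0],0],
  [[0,0,0],0],
  [[0,0,0],0],
])

```text
time: 19.93
tool_pos: [0.5939, -0.0545, 0.3153]
ee_rot: [0.001, -0.026, 1.0, 0.007]
contact_force: [-0.9, 20.5, 0.0]
gripper_width: 0.0559
gripper_force: 10.5
```

```bash
python3 -c "
from h import *
im=meas(); cv2.imwrite('pics/w8.png',cv2.resize(im[150:250,300:512],(800,377),interpolation=2))"
```

```text
yellow 11 [-26.2 -25.5 -24.8]
red 897 [-47.6 -42.7 -32.8]
black 695 [-25.6 -19.6 -16.4]
boxtop 3170 [[-21.1, -17.4], [20.9, 31.2]]
t 19.93 tcp clamp [  -0.  -159.8] pad y -131.9 F [-0.9 20.5  0. ]
```

View pics/w8.png

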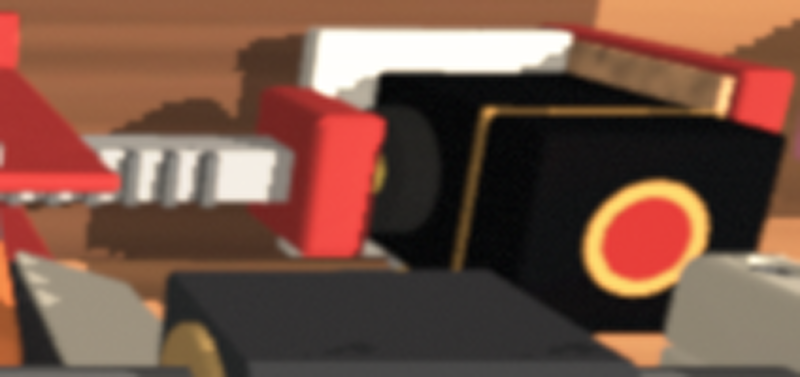

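The crop shows the box against the cork jaw and a short length of yellow still visible at (380,175). The stem gap measures about 7 of 14 mm, with the trigger held at 20 N. Handing in.

```bash
python3 -c "
from h import *
meas(); print(robot.hand_in())"
```

```text
yellow 11 [-26.4 -25.4 -24.9]
red 893 [-47.6 -42.5 -32.8]
black 702 [-25.4 -19.4 -16.3]
boxtop 3157 [[-21.1, -17.5], [20.9, 31.1]]
t 19.98 tcp clamp [  -0.  -159.8] pad y -131.9 F [-0.6 20.8 -0.4]
the job is handed in; nothing more can be done
None
```

The job is handed in at 20 s of the 64 s, with no verdict returned: the seat is caught, the box is clamped against the cork jaw with the plunger pushed in about 6.5 of 14 mm by camera measurement, and the trigger is still held squeezed.

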